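# Reset the press controller with the service key

## Robot

A 6-joint arm with a two-finger parallel gripper is mounted at the origin on a cart in front of the work surface, level with it; the furniture and walls round the work are solid. World frame = base frame: x ahead of the robot, y to its left, z up, the work surface at z = 0. Lengths are in mm, angles in rad, forces in N, time in s.
With the tool pointing down it reaches from about 350 to 975 mm from the base axis. Payload 7.1 kg.
Tool frame: the origin (TCP) lies at the centre of the arm's flange, where the gripper is bolted on; the fingertips stand 182 mm ahead of it and the grasp point (between the pads) lies 163 mm ahead of it; z points along the fingers, y is the line along which they close (so a half turn about z gives the same grasp; the last joint's range is limited). The gripper opens to 88 mm and grips with 3 to 60 N. Pads are 20 mm wide; open, the fingers measure 115 mm over their backs; the gripper's body (75 mm by 178 mm) begins 61 mm behind the grasp point.
Start: joints at [1.309, 0.423, 1.63, -0, 1.089, -0.019], TCP at [150.232, 606.66, 404.675] pointing down, gripper open.
Joint ranges: [-3, 3], [-0.9, 2.11], [0.09, 2.58], [-1.31, 4.45], [0.11, 2.69], [-2.54, 2.54]. Speed limits (rad/s): [2.39, 2.39, 3.01, 3.14, 3.14, 3.14].

## Interface

Orientations are given as a rotation vector (axis times angle).
In Python, from workcell import readout, get_image, ctrl gives the robot as it stands.
- The arm moves only by the tool step_arm, never from a script. Its argument "targets" is a list that holds one entry, the list of rows, each a list of 7 numbers: the shift along the world's x, y, z as a fraction of full scale, then the turn, a rotation vector about the world's x, y, z as a fraction of full scale, then the opening, from 0 (shut) to 1 (fully open). In form: [[[dx, dy, dz, wx, wy, wz, claw], ...]]. A call has exactly 5 rows; each row shifts and turns the commanded pose from where the row before left it; what a row does not reach is not made up. Full scale, the value 1, is 0.05 m for a shift and 4 degrees for a turn. A row lasts 1/8 s, in which the tool goes at most 62.5 mm and 10.7 degrees, less where a joint would pass 70% of its speed; a pose out of reach is approached as far as the arm can. A call with a number of a shift or a turn outside -1 to 1 is refused whole. A call with a gripper value outside its range is refused whole. The fingers move at their own pace and stop on an object; the grip force is fixed at half the most. Time passes only in rows, so rows that do not move let the fingers close, or fill a call up. It gives the time, the measured TCP pose, the force, the opening and the grip force at its end, in the units of the state.
- readout.get_obs(): the state, without advancing time (a new reading comes with each control period).
- get_image(name): name is "scene" or "top"; returns a dict with "pixels" (400x640x3 uint8, red, green, blue), "intrinsics" (3x3 intrinsics, pixels), "k1" (the pictures are not rectified: a ray, as slopes to the right and down, at radius r is drawn at 1 + k1 r^2 times it, then the intrinsics apply), "extrinsics" (4x4, takes a point from world to camera coordinates). Camera axes: x right, y down, z forward; pixel columns grow to the right and rows downward; lengths in mm; the calibration is good to about 2 mm. A picture is of the moment at which its call begins. There is no depth.
- ctrl.close_job(): hands the job in; it is judged then, once.
The state is a dict: "t": time; "qpos": joint angles; "qvel": joint speeds; "joint_torque": joint torques, N m; "ee_pos": TCP position; "orientation": TCP orientation; "ft_force": force on the tool from outside, world axes, zero at the start; "moment": the same for the moment, N m; "width": finger opening in mm; "grasp_force": force on a finger pad.
Only numpy, scipy, OpenCV 4.12 (cv2) and the standard library are available. Lean on these libraries where they do the work, as an engineer would, in place of code of your own. Each camera call takes 0.05 s, during which the arm holds its last target. There are 200 camera calls.

## Task

Take the red-handled key out of its wooden stand, push it fully home into the keyhole on top of the grey controller box and turn it clockwise (seen from above) until you feel it press against its firm, sprung stop, which is set differently on every box; do not force it. Then turn it back home, draw it out of the lock and set it back fully down and upright in the slot of its stand. Leave everything else on the desk where it is.

Things in the scene. Friction and masses are not known exactly. Their poses are not given: they have to be found in the camera images.
- key: Steel key with a red plastic handle, 95 mm long, 0.07 to 0.14 kg, standing handle up in the stand. Origin: on the key's axis at the underside of its round collar (24 mm diameter, z = 0 to +4 mm); z points up along the key toward the handle, x along the width of handle and bit. The handle's lower edge is at z = +20 mm, with a round neck of 9 mm between it and the collar
- key_handle (a point): Middle of the key's red handle, 42 mm above the collar's underside. The handle is a flat block 36 mm wide along the key's x, 10 mm thick along its y and 44 mm high (key z = +20 to +64 mm): pinch it across the 10 mm
- key_tip (a point): Lower end of the key's shank, on its axis, 31 mm below the collar's underside. Shank: round, 7 mm in diameter. Bit: two equal flat wings, so the key fits either way round, 26 mm along the key's x and 6 mm thick along its y, from key z = -15 to -27 mm; the last 4 mm, down to -31 mm, are narrowed to 23 x 4 mm
- lock: Grey fixed controller box 140 x 120 mm, 65 mm high, with three lamps along its far edge. Origin: middle of its underside; z up; the keyhole is in the middle of its top. x is the long direction of the keyhole slot and runs from the keyhole to the lamps
- keyhole (a point): Middle of the keyhole's mouth, on the box's top, in a light metal border. Slot 28.5 mm along the box's x and 9 mm along its y, through a 10 mm plate; below is room for the bit to turn. The key goes in, bit along the slot, until its collar rests on the plate (31 mm deep); it turns only when more than 26 mm deep and comes out only when turned back home to within about 0.1 rad
- rotor (a joint): Angle of the rotor in the lock: 0 = home, grows clockwise (from above) as the key turns it with about 0.12 rad of play and 0.02 N m of friction; starts within 0.06 of home. After 0.6 to 1.4 rad, unknown beforehand, the key's wings meet a hidden stop with a firm buffer spring, 2.5 N m per rad: it is felt as a steep rise of the turning moment. 0.1 N m is ample, over 0.5 is forcing
- stand: Fixed pale wooden block 100 x 75 mm, 55 mm high, with a brass plate on its front. Origin: middle of its underside; z up; its slot runs along x in the middle of its top
- stand_slot (a point): Middle of the mouth of the stand's slot, on the top of the stand. The slot is 30 mm along the stand's x, 10.5 mm along its y and 40 mm deep; the key stands in it with the collar resting on the wood
- pliers: Loose ring pliers with orange handles, 140 x 52 mm, 12 mm high, lying on the desk; bystander. Origin: middle of its underside
- tape: Loose yellow tape measure, 73 x 31 mm, 58 mm high; bystander. Origin: middle of its underside
- tag_blue: Loose blue plastic key tag, 58 x 26 x 8 mm; bystander. Origin: middle of its underside
- tag_white: Loose white plastic key tag, 58 x 26 x 8 mm; bystander. Origin: middle of its underside
- screwdriver: Loose screwdriver with a yellow handle, 193 mm long, 22 mm thick; bystander. Origin: middle of its underside
Not all that is in view belongs to the job. Of the things that look like the key, the largest one is meant.

How it is judged:
By the outcome, as a careful person would: the job done as asked, in the order asked, and still so for the second after the job is handed in, with the robot touching nothing.
It also fails if it takes over 72 s, if anything falls off the work surface, if the arm or the gripper's body presses on something with over 40 N, if the wrist force passes 120 N, or if a joint passes its speed limit or range.

## Working session

There is one attempt and no reset: what is moved stays moved. The work goes in short steps, Python scripts to look and compute and a tool call to move; the robot and the scene stay as the last step left them, time stands still between calls to the robot, and variables do not carry over. Pictures are saved under pics/ and viewed, at most 10 in all, crops included, and the job is handed in when it is done.

Besides the shell and the picture viewer there is one more tool, called after "Call:" by a JSON object that holds its "op" and its "data", one argument or row to a line. step_arm: Moves the arm, as the interface text tells. Shift numbers are shares of 0.05 m and turn numbers shares of 4 degrees, none past 1 either way. Its arguments: {"type":"object","properties":{"targets":{"type":"array"}},"required":["targets"]}

```bash
ls; mkdir -p pics
cat > h.py <<'E'
import numpy as np, cv2, pickle
from workcell import readout, get_image, ctrl
def grab(n,f):
    d=get_image(n); cv2.imwrite(f'pics/{f}.png',cv2.cvtColor(d['pixels'],cv2.COLOR_RGB2BGR)); pickle.dump(d,open(f'pics/{f}.pkl','wb')); return d
def load(f): return pickle.load(open(f'pics/{f}.pkl','rb'))
def ray(d,uv):
    K=np.array(d['intrinsics'],float);E=np.array(d['extrinsics'],float);k=d['k1']
    p=np.array([(uv[0]-K[0,2])/K[0,0],(uv[1]-K[1,2])/K[1,1]]);s=p.copy()
    for _ in range(30): s=p/(1+k*(s@s))
    R=E[:3,:3];return -R.T@E[:3,3],R.T@np.array([s[0],s[1],1])
def onz(d,uv,z):
    c,r=ray(d,uv);return c+r*(z-c[2])/r[2]
def proj(d,P):
    K=np.array(d['intrinsics'],float);E=np.array(d['extrinsics'],float)
    q=E[:3,:3]@np.array(P,float)+E[:3,3];s=q[:2]/q[2];s=s*(1+d['k1']*(s@s))
    return np.array([K[0,0]*s[0]+K[0,2],K[1,1]*s[1]+K[1,2]])
def tri(d1,u1,d2,u2):
    c1,r1=ray(d1,u1);c2,r2=ray(d2,u2)
    t=np.linalg.lstsq(np.c_[r1,-r2],c2-c1,rcond=None)[0]
    a,b=c1+r1*t[0],c2+r2*t[1];return (a+b)/2,np.linalg.norm(a-b)
E
python3 - <<'E'
from h import *
for n in('scene','top'):
    d=grab(n,n+'0');c,_=ray(d,(320,200));print(n,c.round(),d['k1'],np.array(d['intrinsics'])[0,0])
print(readout.get_obs())
E
```

```text
pics
scene [ 158. -395.  701.] 0.022216945527046228 366.27794587214885
top [ 320.   73. 1227.] -0.1629786946666398 510.2796511860076
{'t': 0.1, 'qpos': array([ 1.30897623e+00,  4.23773737e-01,  1.63060140e+00,  1.31060155e-05,
        1.08860113e+00, -1.89827447e-02]), 'qvel': array([-0.00082447, -0.00144011, -0.00310813,  0.00018022, -0.00067838,
        0.00214423]), 'joint_torque': array([-1.90236105e-04, -5.45610595e+01, -2.74321729e+01,  6.45238766e-02,
        1.88011135e-02, -8.93294100e-06]), 'ee_pos': array([150.18482968, 606.43122199, 403.97822539]), 'orientation': array([-3.80496024e-01, -3.11825814e+00,  2.14929990e-03]), 'ft_force': array([-0.26092218, -0.47633845, -0.58279319]), 'moment': array([-0.0129137 ,  0.02781792,  0.03512019]), 'grasp_force': 0.0, 'width': 87.94491471013183}
```

View pics/scene0.png

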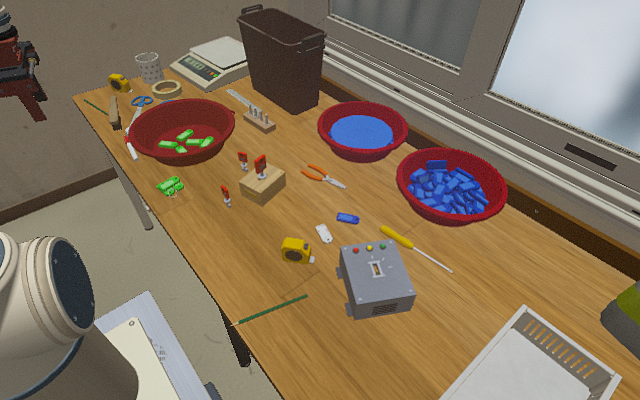

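View pics/top0.png

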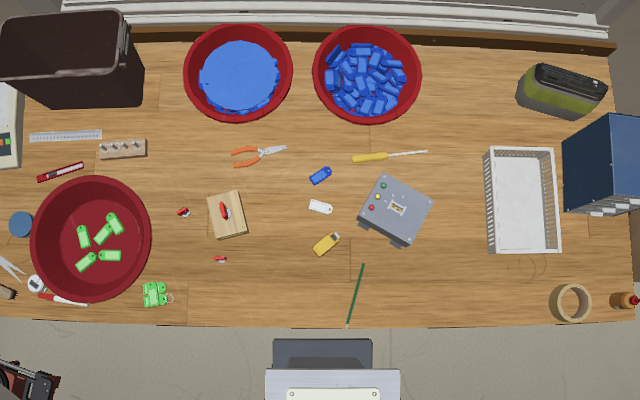

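The red-handled objects are:
- The handle in the wooden stand, at scene (261,166) / top (224,211).
- A smaller one at scene (242,160) / top (184,212).
- A smaller one at scene (226,194) / top (220,259).

I choose the one in the stand because it is the largest. I'll check it in a close crop.

Run:
```python
from h import *
s=cv2.imread('pics/scene0.png');t=cv2.imread('pics/top0.png')
f=lambda im,x,y,w,h:cv2.resize(im[y:y+h,x:x+w],(400,300),interpolation=cv2.INTER_CUBIC)
cv2.imwrite('pics/c1.png',np.vstack([np.hstack([f(s,215,140,80,60),f(t,170,180,80,60)]),np.hstack([f(s,330,230,100,75),f(t,350,170,100,75)])]))
for n in('scene0','top0'):
    d=load(n);hsv=cv2.cvtColor(d['pixels'],cv2.COLOR_RGB2HSV)
    m=((hsv[...,0]<6)|(hsv[...,0]>174))&(hsv[...,1]>170)&(hsv[...,2]>110)
    k,l,st,c=cv2.connectedComponentsWithStats(m.astype(np.uint8))
    for i in range(1,k):
        if 8<st[i,4]<600: print(n,'red',st[i],c[i].round(1))
    # lamp: green, yellow
    H=hsv
    x0,y0,x1,y1=(335,235,415,265) if n=='scene0' else (360,175,400,220)
    sub=H[y0:y1,x0:x1]
    for nm,lo,hi in(('r',0,6),('y',18,35),('g',45,85)):
        mm=(sub[...,0]>=lo)&(sub[...,0]<=hi)&(sub[...,1]>120);yy,xx=np.nonzero(mm);print(n,nm,len(xx),(np.median(xx)+x0,np.median(yy)+y0) if len(xx) else '')
```

```text
scene0 red [238 152   8   4  18] [241.6 153.3]
scene0 red [255 155  10  10  34] [258.8 158.9]
scene0 red [256 166   4   7  10] [257.1 169.3]
scene0 red [222 186   5   6  13] [224.1 188.2]
scene0 red [354 248   4   4  13] [355.6 249.6]
scene0 r 17 (np.float64(355.0), np.float64(250.0))
scene0 y 750 (np.float64(382.0), np.float64(241.0))
scene0 g 12 (np.float64(382.5), np.float64(245.5))
top0 red [347  42   4   7  12] [348.   44.5]
top0 red [ 37 173  10   9  54] [ 41.  177.5]
top0 red [220 203   7  15  54] [222.8 209.6]
top0 red [177 207  10   7  21] [181.6 210.1]
top0 red [214 257  11   3  25] [218.6 257.7]
top0 red [ 38 293  16   8  77] [ 45.8 295.9]
top0 red [632 296   7   9  33] [634.2 300.1]
top0 r 12 (np.float64(371.0), np.float64(207.0))
top0 y 30 (np.float64(379.0), np.float64(198.0))
top0 g 11 (np.float64(383.0), np.float64(185.0))
```

View pics/c1.png

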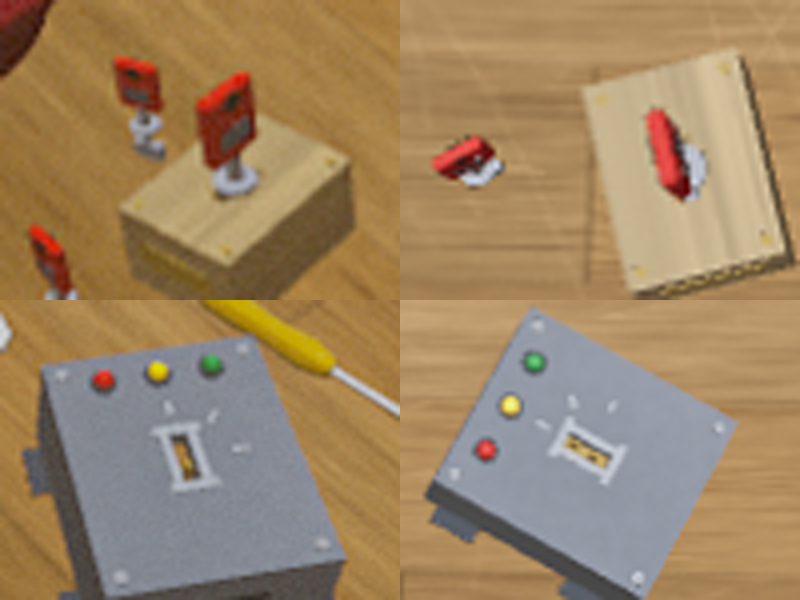

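The chosen key stands in the wooden block. Its collar is at about top (227,213), and the two look-alikes are visibly smaller. The keyhole border is at about top (397,208), with the lamps toward the upper left of it.

Run:
```python
from h import *
s,t=load('scene0'),load('top0')
ang=lambda v:np.degrees(np.arctan2(v[1],v[0]))
# stand screws top
S=np.array([[200,100],[325,65],[368,240],[240,270]])/5+[170,180]-.4
P=np.array([onz(t,p,55) for p in S]);print('stand',P.round(1).tolist(),P.mean(0),ang(P[0]-P[3]),ang(P[1]-P[2]),ang(P[0]-P[1]))
Ls=np.array([[136,25],[318,127],[238,277],[55,173]])/4+[350,170]-.4
Q=np.array([onz(t,p,65) for p in Ls]);print('lock',Q.round(1).tolist(),Q.mean(0),ang(Q[0]-Q[1]),ang(Q[3]-Q[2]),ang(Q[0]-Q[3]))
Lq=np.array([[62,74],[243,48],[322,243],[121,278]])/4+[330,230]-.4
W=np.array([onz(s,p,65) for p in Lq]);print('lock scene',W.round(1).tolist(),W.mean(0),ang(W[0]-W[3]),ang(W[1]-W[2]))
# keyhole border bright mask centroids
for d,nm,(x0,y0,x1,y1) in((t,'top0',(385,200,408,216)),(s,'scene0',(366,258,386,280))):
    g=cv2.cvtColor(d['pixels'],cv2.COLOR_RGB2HSV)[y0:y1,x0:x1]
    m=((g[...,2]>190)&(g[...,1]<60))|((g[...,0]<30)&(g[...,1]>90))
    k,l,st,c=cv2.connectedComponentsWithStats(m.astype(np.uint8),connectivity=8);i=1+np.argmax(st[1:,4])
    yy,xx=np.nonzero(l==i);h=cv2.minAreaRect(np.c_[xx,yy].astype(np.float32));u=np.array(h[0])+[x0,y0]
    print(nm,'border',st[i],u,(xx.mean()+x0,yy.mean()+y0),onz(d,u,65),onz(d,(xx.mean()+x0,yy.mean()+y0),65))
# collar: key in stand - collar scene crop (236,180)/5 , top (290,168)/5
a=np.array([236,180])/5+[215,140]-.4
print('collar scene',onz(s,a,58))
# handle top edge ends, z=119
for d,pts in((t,[(655,112),(683,195)]),):
    E=[onz(d,(np.array(p)-[400,0])/5+[170,180]-.4,119) for p in pts];print('handle',E,ang(E[0]-E[1]),(E[0]+E[1])/2)
e=[onz(s,np.array(p)/5+[215,140]-.4,119) for p in((198,107),(247,75))];print('handle scene',e,ang(e[1]-e[0]),(e[0]+e[1])/2)
print('predict key axis top px at z=119,59',)
```

```text
stand [[540.7, 291.7, 55.0], [558.0, 233.3, 55.0], [475.6, 210.4, 55.0], [460.8, 269.5, 55.0]] [508.76531828 251.22717813  55.        ] 15.511275420728849 15.532973468579224 106.59643009802929
lock [[600.3, -116.4, 65.0], [540.4, -223.2, 65.0], [451.8, -173.1, 65.0], [511.6, -67.4, 65.0]] [ 526.05707979 -145.0155868    65.        ] 60.72630332923331 60.50898711064909 -28.91073228620528
lock scene [[513.6, -65.9, 65.0], [602.3, -115.9, 65.0], [542.3, -222.3, 65.0], [452.9, -173.3, 65.0]] [ 527.780917   -144.34463225   65.        ] 60.520355174762386 60.56098597772327
top0 border [  2   0  19  16 113] [396.41743279 207.2247715 ] (np.float64(396.4070796460177), np.float64(207.39823008849558)) [ 525.66323767 -145.04360789   65.        ] [ 525.25274454 -145.00981283   65.        ]
scene0 border [ 8  8  5  9 26] [375.95000076 269.85000038] (np.float64(375.9230769230769), np.float64(269.84615384615387)) [ 524.91078455 -146.78591927   65.        ] [ 524.87483698 -146.74436062   65.        ]
collar scene [509.04887885 250.86385029  58.        ]
handle [array([523.4789816, 254.9205999, 119.       ]), array([486.52379587, 241.02956568, 119.        ])] 20.600669873879028 [505.00138873 247.97508279 119.        ]
handle scene [array([491.43148643, 246.96293795, 119.        ]), array([524.40823327, 252.80563534, 119.        ])] 10.04718719019472 [507.91985985 249.88428665 119.        ]
predict key axis top px at z=119,59
```

Call:
{"op": "step_arm", "data": {
  "targets": [
    [[0.18,-0.178,-0.037,0,0,-0.94,1],[0.18,-0.178,-0.037,0,0,-0.94,1],[0.18,-0.178,-0.037,0,0,-0.94,1],[0.18,-0.178,-0.037,0,0,-0.94,1],[0.18,-0.178,-0.037,0,0,-0.94,1]]
  ]
}}

```text
t: 0.72
ee_pos: [195.4, 561.7, 395.0]
orientation: [-0.888, -3.013, 0.001]
ft_force: [0.4, 0.9, -0.2]
width: 88.0
grasp_force: 0.0
```

Call:
{"op": "step_arm", "data": {
  "targets": [
    [[0.18,-0.178,-0.037,0,0,-0.94,1],[0.18,-0.178,-0.037,0,0,-0.94,1],[0.18,-0.178,-0.037,0,0,-0.94,1],[0.18,-0.178,-0.037,0,0,-0.94,1],[0.18,-0.178,-0.037,0,0,-0.94,1]]
  ]
}}

```text
t: 1.35
ee_pos: [240.5, 517.2, 385.8]
orientation: [1.368, 2.828, -0.001]
ft_force: [1.7, -0.8, -0.3]
width: 87.5
grasp_force: 0.0
```

Call:
{"op": "step_arm", "data": {
  "targets": [
    [[0.18,-0.178,-0.037,0,0,-0.94,1],[0.18,-0.178,-0.037,0,0,-0.94,1],[0.18,-0.178,-0.037,0,0,-0.94,1],[0.18,-0.178,-0.037,0,0,-0.94,1],[0.18,-0.178,-0.037,0,0,-0.94,1]]
  ]
}}

```text
t: 1.98
ee_pos: [285.4, 472.7, 376.5]
orientation: [1.812, 2.567, -0.001]
ft_force: [0.6, -0.0, -0.8]
width: 87.8
grasp_force: 0.0
```

Call:
{"op": "step_arm", "data": {
  "targets": [
    [[0.18,-0.178,-0.037,0,0,-0.94,1],[0.18,-0.178,-0.037,0,0,-0.94,1],[0.18,-0.178,-0.037,0,0,-0.94,1],[0.18,-0.178,-0.037,0,0,-0.94,1],[0.18,-0.178,-0.037,0,0,-0.94,1]]
  ]
}}

```text
t: 2.6
ee_pos: [330.4, 428.2, 367.3]
orientation: [2.207, 2.236, -0.001]
ft_force: [-0.9, 0.3, 0.9]
width: 87.9
grasp_force: 0.0
```

Call:
{"op": "step_arm", "data": {
  "targets": [
    [[0.18,-0.178,-0.037,0,0,-0.94,1],[0.18,-0.178,-0.037,0,0,-0.94,1],[0.18,-0.178,-0.037,0,0,-0.94,1],[0.18,-0.178,-0.037,0,0,-0.94,1],[0.18,-0.178,-0.037,0,0,-0.94,1]]
  ]
}}

```text
t: 3.22
ee_pos: [375.4, 383.8, 358.1]
orientation: [2.542, 1.846, -0.001]
ft_force: [0.0, 0.3, -0.7]
width: 87.7
grasp_force: 0.0
```

Call:
{"op": "step_arm", "data": {
  "targets": [
    [[0.18,-0.178,-0.037,0,0,-0.94,1],[0.18,-0.178,-0.037,0,0,-0.94,1],[0.18,-0.178,-0.037,0,0,-0.94,1],[0.18,-0.178,-0.037,0,0,-0.94,1],[0.18,-0.178,-0.037,0,0,-0.94,1]]
  ]
}}

```text
t: 3.85
ee_pos: [420.4, 339.3, 348.8]
orientation: [2.809, 1.406, -0.001]
ft_force: [0.1, -0.5, -0.0]
width: 88.1
grasp_force: 0.0
```

Call:
{"op": "step_arm", "data": {
  "targets": [
    [[0.18,-0.178,-0.037,0,0,-0.94,1],[0.18,-0.178,-0.037,0,0,-0.94,1],[0.18,-0.178,-0.037,0,0,-0.94,1],[0.18,-0.178,-0.037,0,0,-0.94,1],[0.18,-0.178,-0.037,0,0,-0.94,1]]
  ]
}}

```text
t: 4.47
ee_pos: [465.4, 294.8, 339.5]
orientation: [3.001, 0.928, -0.001]
ft_force: [0.7, -0.0, 0.1]
width: 87.9
grasp_force: 0.0
```

Call:
{"op": "step_arm", "data": {
  "targets": [
    [[0.18,-0.178,-0.037,0,0,-0.94,1],[0.18,-0.178,-0.037,0,0,-0.94,1],[0.18,-0.178,-0.037,0,0,-0.94,1],[0.18,-0.178,-0.037,0,0,-0.94,1],[0.18,-0.178,-0.037,0,0,-0.94,1]]
  ]
}}

```text
t: 5.1
ee_pos: [510.4, 250.3, 330.3]
orientation: [3.112, 0.425, -0.001]
ft_force: [-1.2, 0.2, 0.5]
width: 87.7
grasp_force: 0.0
```

```bash
cat >> h.py <<'E'
from scipy.spatial.transform import Rotation as Rn
def st(tx=None,ty=None,tz=None,yaw=None):
    o=readout.get_obs();R=Rn.from_rotvec(o['orientation']).as_matrix()
    y=np.degrees(np.arctan2(R[1,1],R[0,1]));p=o['ee_pos']
    print('t',round(o['t'],2),'p',p.round(2),'closeyaw',round(y,2),'zax',R[:,2].round(4),'F',o['ft_force'].round(2),'M',o['moment'].round(3),'w',round(o['width'],2),'g',round(o['grasp_force'],1),'q',o['qpos'].round(2))
    if tx is not None: print('to go (units)',((np.array([tx,ty,tz])-p)/50).round(3),'turn',round((yaw-y)/4,3),'tilt fix',(np.cross(R[:,2],[0,0,-1])*180/np.pi/4).round(3))
    return o,R,y
E
python3 -c "
from h import *
st(508.8,251.1,260,-74.5)"
```

```text
t 5.1 p [510.37 250.28 330.26] closeyaw -74.44 zax [-7.e-04 -3.e-04 -1.e+00] F [-1.19  0.24  0.45] M [-0.024  0.121 -0.007] w 87.66 g 0.0 q [0.43 0.44 1.81 0.   0.89 1.73]
to go (units) [-0.031  0.016 -1.405] turn -0.016 tilt fix [ 0.004 -0.01   0.   ]
```

Call:
{"op": "step_arm", "data": {
  "targets": [
    [[-0.03,0.015,-0.3,0,0,0,1],[0,0,-0.4,0,0,0,1],[0,0,-0.4,0,0,0,1],[0,0,-0.2,0,0,0,1],[0,0,-0.1,0,0,0,1]]
  ]
}}

```text
t: 5.72
ee_pos: [508.3, 251.6, 259.7]
orientation: [3.112, 0.43, -0.002]
ft_force: [0.0, 0.2, -0.3]
width: 87.8
grasp_force: 0.0
```

Call:
{"op": "step_arm", "data": {
  "targets": [
    [[0,0,0,0,0,0,0],[0,0,0,0,0,0,0],[0,0,0,0,0,0,0],[0,0,0,0,0,0,0],[0,0,0,0,0,0,0]]
  ]
}}

```text
t: 6.35
ee_pos: [508.8, 251.4, 260.9]
orientation: [-3.112, -0.429, -0.0]
ft_force: [-0.2, 1.5, -0.2]
width: 41.5
grasp_force: 0.0
```

```bash
python3 -c "
from h import *
st()"
```

```text
t 6.35 p [508.76 251.4  260.85] closeyaw -74.31 zax [ 3.e-04  1.e-04 -1.e+00] F [-0.24  1.46 -0.22] M [-0.034  0.154  0.053] w 41.46 g 0.0 q [0.44 0.54 1.84 0.   0.76 1.73]
```

Call:
{"op": "step_arm", "data": {
  "targets": [
    [[0,0,0,0,0,0,0],[0,0,0,0,0,0,0],[0,0,0,0,0,0,0],[0,0,0,0,0,0,0],[0,0,0,0,0,0,0]]
  ]
}}

```text
t: 6.98
ee_pos: [508.7, 251.4, 260.6]
orientation: [3.112, 0.429, -0.0]
ft_force: [-0.5, -0.5, -1.3]
width: 9.8
grasp_force: 30.0
```

Run:
```python
from h import *
st()
for n in('scene','top'): grab(n,n+'1')
s=cv2.imread('pics/scene1.png');t=cv2.imread('pics/top1.png')
f=lambda im,x,y,w,h:cv2.resize(im[y:y+h,x:x+w],(400,300),interpolation=cv2.INTER_CUBIC)
cv2.imwrite('pics/c2.png',np.hstack([f(s,215,140,80,60),f(t,170,180,80,60)]))
```

```text
t 6.97 p [508.69 251.41 260.6 ] closeyaw -74.31 zax [-1.e-04 -0.e+00 -1.e+00] F [-0.49 -0.47 -1.26] M [-0.02   0.099 -0.018] w 9.77 g 30.0 q [0.44 0.54 1.84 0.   0.76 1.74]
```

View pics/c2.png

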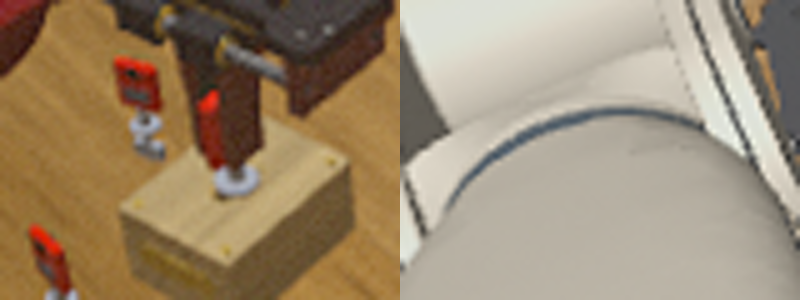

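Call:
{"op": "step_arm", "data": {
  "targets": [
    [[0,0,0.15,0,0,0,0],[0,0,0.3,0,0,0,0],[0,0,0.4,0,0,0,0],[0,0,0.4,0,0,0,0],[0,0,0.4,0,0,0,0]]
  ]
}}

```text
t: 7.7
ee_pos: [508.7, 251.4, 345.0]
orientation: [-3.112, -0.429, -0.002]
ft_force: [0.7, -0.0, -0.8]
width: 10.1
grasp_force: 30.0
```

Run:
```python
from h import *
st(526.5,-145,345,-29.4)
```

```text
t 7.7 p [508.73 251.4  345.02] closeyaw -74.31 zax [ 1.e-03  5.e-04 -1.e+00] F [ 0.68 -0.04 -0.84] M [-0.061  0.101  0.019] w 10.13 g 30.0 q [ 0.44  0.42  1.8  -0.    0.92  1.74]
to go (units) [ 0.355 -7.928 -0.   ] turn 11.228 tilt fix [-0.007  0.014  0.   ]
```

Call:
{"op": "step_arm", "data": {
  "targets": [
    [[0.02,-0.3,0,0,0,0.75,0],[0.025,-0.5,0,0,0,0.75,0],[0.025,-0.58,0,0,0,0.75,0],[0.025,-0.58,0,0,0,0.75,0],[0.025,-0.58,0,0,0,0.75,0]]
  ]
}}

```text
t: 8.32
ee_pos: [514.8, 123.5, 344.4]
orientation: [3.029, 0.834, 0.002]
ft_force: [-0.1, 0.3, -1.2]
width: 10.0
grasp_force: 30.0
```

Call:
{"op": "step_arm", "data": {
  "targets": [
    [[0.025,-0.58,0,0,0,0.75,0],[0.025,-0.58,0,0,0,0.75,0],[0.025,-0.58,0,0,0,0.75,0],[0.025,-0.58,0,0,0,0.75,0],[0.025,-0.58,0,0,0,0.75,0]]
  ]
}}

```text
t: 8.95
ee_pos: [521.0, -21.6, 344.4]
orientation: [2.894, 1.222, 0.002]
ft_force: [0.4, -0.2, -1.2]
width: 9.9
grasp_force: 30.0
```

Call:
{"op": "step_arm", "data": {
  "targets": [
    [[0.025,-0.58,0,0,0,0.75,0],[0.025,-0.58,0,0,0,0.75,0],[0.025,-0.58,0,0,0,0.75,0],[0.015,-0.5,0,0,0,0.75,0],[0.02,-0.25,0,0,0,0.72,0]]
  ]
}}

```text
t: 9.57
ee_pos: [526.5, -146.4, 344.4]
orientation: [2.711, 1.584, 0.001]
ft_force: [-0.0, 0.2, -1.6]
width: 9.9
grasp_force: 30.0
```

Run:
```python
from h import *
st(526.5,-145,345,-29.4)
d=grab('scene','scene2')
im=cv2.imread('pics/scene2.png')
cv2.imwrite('pics/c3.png',cv2.resize(im[210:300,320:420],(800,720)[:1]+(600,),interpolation=cv2.INTER_CUBIC) if 0 else cv2.resize(im[215:290,325:425],(800,600),interpolation=cv2.INTER_CUBIC))
o=readout.get_obs();p=o['ee_pos']
for z in(0,-15,-31): print(z,proj(d,[p[0],p[1],p[2]-205.6+z]))
print(proj(d,[526.5,-145,65]))
```

```text
t 9.57 p [ 526.51 -146.37  344.43] closeyaw -29.4 zax [ 1.4e-03 -6.0e-04 -1.0e+00] F [-0.04  0.17 -1.62] M [-0.089  0.144 -0.041] w 9.87 g 30.0 q [-0.29  0.39  1.85 -0.    0.9   0.22]
to go (units) [-0.     0.027  0.011] turn -0.001 tilt fix [0.008 0.02  0.   ]
0 [381.33550999 247.56626704]
-15 [380.33175816 252.27728032]
-31 [379.29413773 257.15000037]
[375.85847202 268.86355467]
```

View pics/c3.png

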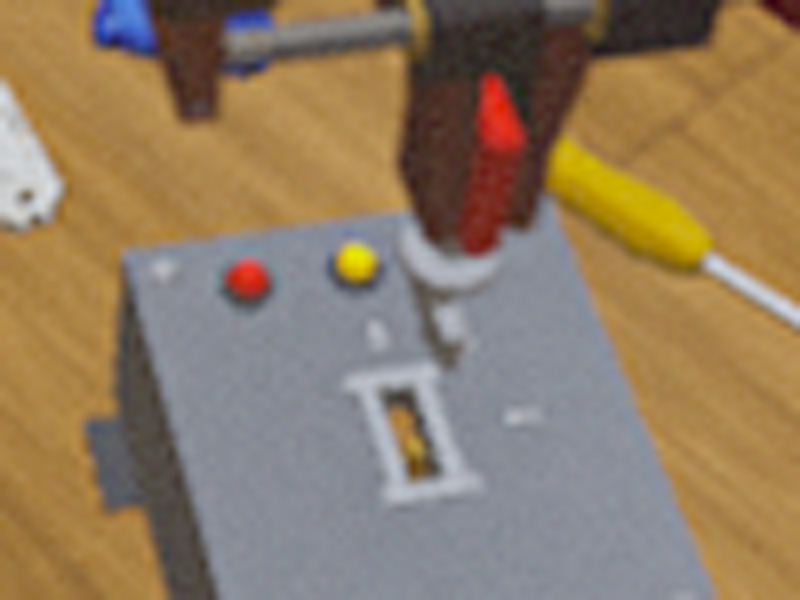

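Run:
```python
from h import *
d=load('scene2');p=np.array([526.51,-146.37,344.43-205.6]);a=np.radians(60.6)
X=np.array([np.cos(a),np.sin(a),0])
cr=lambda P:((proj(d,P)-[325,215]+.44)*8).round()
print('collar mid',cr(p+[0,0,2]),'top',cr(p+[0,0,4]))
for x in(-13,13): print('wing',x,[cr(p+x*X+[0,0,z]).tolist() for z in(-15,-27)])
for x in(-11.5,11.5): print('tip',x,cr(p+x*X+[0,0,-31]))
print('slot',[cr(np.array([526.5,-145,65])+x*X).tolist() for x in(-14.25,14.25,0)])
print('1mm x,y of key px', cr(p+10*X)-cr(p), cr(p+10*np.array([-X[1],X[0],0]))-cr(p))
g=d['pixels'][240:264,370:392]
import sys
print(cv2.cvtColor(g,cv2.COLOR_RGB2GRAY))
```

```text
collar mid [452. 257.] top [454. 252.]
wing -13 [[460.0, 344.0], [453.0, 373.0]]
wing 13 [[428.0, 258.0], [422.0, 287.0]]
tip -11.5 [449. 378.]
tip 11.5 [421. 302.]
slot [[427.0, 481.0], [395.0, 389.0], [410.0, 434.0]]
1mm x,y of key px [-12. -33.] [-40.   5.]
[[142 147 147 150 156 146  92  49  55  61  62  54  59  62  63  72  65  66
   56  58  58  52]
 [135 142 146 151 151 150 111  53  55  55  60  61  57  55  58  67  60  68
   62  51  56  67]
 [142 143 142 138 139 149 128  79  51  52  59  63  60  56  73  68  58  52
   55  48  49  85]
 [141 140 139 145 139 156 161 115  51  51  59  57  56  62  65  66  61  81
   91  81  78 110]
 [136 138 137 135 138 164 179 140  71  50  63  68  65  66  64  60  58 101
  133 131 128 137]
 [161 138 135 138 136 162 183 172 130  80  81  88  80  61  62  51  67 106
  140 145 147 144]
 [194 169 140 143 127 156 178 182 173 142 104  97  98  79  69  86 118 137
  146 146 146 144]
 [196 172 132 134 125 133 166 182 179 171 152 138 145 148 146 155 161 153
  144 143 145 144]
 [177 141  99 125 141 120 143 173 181 179 175 173 173 179 181 178 165 142
  139 141 142 140]
 [
[... 693 characters left out ...]
3 173 167 152 137 141 142 139
  142 138 140 144]
 [138 161 174 156 135 143 141 127  97  84 121 141 138 152 152 140 142 137
  142 141 142 144]
 [139 152 162 147 137 138 141 139 121  93  87  94 110 150 152 138 144 142
  143 145 144 143]
 [139 135 137 133 134 135 135 138 130 104  92  93 125 144 139 144 140 141
  142 141 143 144]
 [138 136 142 145 146 149 155 162 168 139 102  95 130 145 141 140 138 142
  142 139 142 139]
 [161 161 168 173 175 179 181 186 192 172 129 124 132 142 142 139 144 136
  139 140 140 146]
 [184 191 183 183 186 179 176 187 182 163 142 141 138 145 137 140 145 141
  138 141 142 140]
 [186 181 153 132 142 125 132 177 183 156 132 138 141 142 142 140 143 139
  142 141 139 145]]
```

The crop shows the key held upright. Its collar is at about scene (381,246), the near wing bottom is at about (381,261), and the keyhole slot centre is at about (376,268.5). All of these are within about 0.5 px of the prediction. I'll lower the tip to just above the slot.

Call:
{"op": "step_arm", "data": {
  "targets": [
    [[0,0.027,-0.2,0.008,0.02,0,0],[0,0,-0.25,0,0,0,0],[0,0,-0.2,0,0,0,0],[0,0,-0.12,0,0,0,0],[0,0,0,0,0,0,0]]
  ]
}}

```text
t: 10.25
ee_pos: [526.4, -143.5, 304.0]
orientation: [-2.711, -1.583, 0.003]
ft_force: [0.4, -0.3, -1.1]
width: 9.9
grasp_force: 30.0
```

Run:
```python
from h import *
o,R,y=st(526.5,-145,305,-29.4)
d=grab('scene','scene3')
im=cv2.imread('pics/scene3.png')
cv2.imwrite('pics/c4.png',cv2.resize(im[235:295,340:420],(800,600),interpolation=cv2.INTER_CUBIC))
p=o['ee_pos']-[0,0,205.6];a=np.radians(60.6)
X=np.array([np.cos(a),np.sin(a),0])
cr=lambda P:((proj(d,P)-[340,235]+.45)*10).round()
print('collar mid',cr(p+[0,0,2]),'top',cr(p+[0,0,4]))
Y=np.array([-X[1],X[0],0])
for x in(-13,): print('wing',x,[cr(p+x*X+yy*Y+[0,0,z]).tolist() for z in(-15,-27) for yy in (-3,3)])
for x in(-11.5,): print('tip',x,cr(p+x*X+[0,0,-31]-2*Y),cr(p+x*X+[0,0,-31]+2*Y))
q=np.array([526.5,-145,65])
print('slot',[cr(q+x*X+yy*Y).tolist() for x in(-14.25,14.25) for yy in(-4.5,4.5)])
```

```text
t 10.25 p [ 526.36 -143.49  303.95] closeyaw -29.42 zax [-0.0027  0.001  -1.    ] F [ 0.44 -0.26 -1.08] M [-0.059  0.091 -0.004] w 9.88 g 30.0 q [-0.29  0.45  1.87  0.    0.82  0.23]
to go (units) [ 0.003 -0.03   0.021] turn 0.005 tilt fix [-0.014 -0.039 -0.   ]
collar mid [378. 238.] top [379. 232.]
wing -13 [[401.0, 338.0], [372.0, 343.0], [394.0, 372.0], [365.0, 377.0]]
tip -11.5 [384. 378.] [366. 381.]
slot [[405.0, 398.0], [362.0, 405.0], [364.0, 283.0], [322.0, 289.0]]
```

View pics/c4.png

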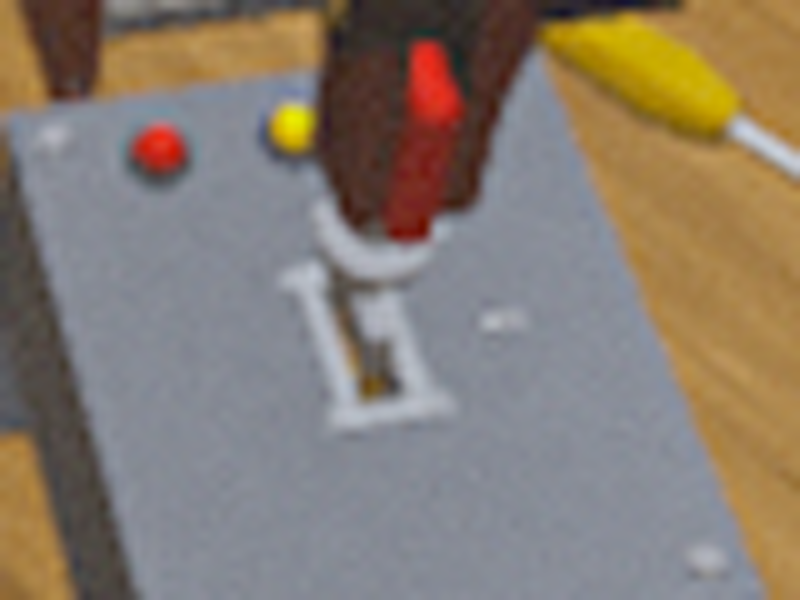

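Call:
{"op": "step_arm", "data": {
  "targets": [
    [[0,-0.025,0,-0.008,-0.02,0,0],[0,0,0,0,0,0,0],[0,0,0,0,0,0,0],[0,0,0,0,0,0,0],[0,0,0,0,0,0,0]]
  ]
}}

```text
t: 10.92
ee_pos: [526.5, -145.0, 304.7]
orientation: [2.713, 1.584, 0.0]
ft_force: [0.4, -1.0, -1.2]
width: 9.6
grasp_force: 30.0
```

Run:
```python
from h import *
o,R,y=st(526.5,-145,305,-29.4)
ims=[grab('scene','scene4')]+[get_image('scene') for _ in range(5)]
o,R,y=st(526.5,-145,305,-29.4)
d=ims[0];im=np.mean([i['pixels'].astype(float) for i in ims],0).astype(np.uint8)[...,::-1]
c=cv2.resize(im[255:285,360:400],(800,600),interpolation=cv2.INTER_LANCZOS4)
p=o['ee_pos']-[0,0,205.6];a=np.radians(60.6)
X=np.array([np.cos(a),np.sin(a),0]);Y=np.array([-X[1],X[0],0])
cr=lambda P:((proj(d,P)-[360,255]+.475)*20).round().astype(int)
print('collar mid',cr(p+[0,0,2]))
print('wingtop',[cr(p+x*X+yy*Y+[0,0,-15]).tolist() for x in(-13,) for yy in (-3,3)])
print('wingbot',[cr(p+x*X+yy*Y+[0,0,-27]).tolist() for x in(-13,) for yy in (-3,3)])
print('tip',[cr(p-11.5*X+yy*Y+[0,0,-31]).tolist() for yy in (-2,2)])
q=np.array([526.5,-145,65])
S=[cr(q+x*X+yy*Y) for x,yy in((-14.25,-4.5),(-14.25,4.5),(14.25,4.5),(14.25,-4.5))];print('slot',[s.tolist() for s in S])
cv2.polylines(c,[np.array(S)],True,(0,255,0),1)
cv2.imwrite('pics/c5.png',c)
print('per mm X,Y',(cr(q+10*X)-cr(q))/10,(cr(q+10*Y)-cr(q))/10)
```

```text
t 10.93 p [ 526.47 -144.99  304.73] closeyaw -29.43 zax [ 0. -0. -1.] F [ 0.37 -0.98 -1.21] M [-0.053  0.104 -0.006] w 9.61 g 30.0 q [-0.29  0.45  1.87 -0.    0.82  0.22]
to go (units) [ 0.001 -0.     0.005] turn 0.008 tilt fix [0.    0.001 0.   ]
t 11.22 p [ 526.47 -144.99  304.64] closeyaw -29.43 zax [-1.e-04  0.e+00 -1.e+00] F [ 0.09 -0.1  -1.39] M [-0.052  0.122  0.024] w 9.96 g 30.0 q [-0.29  0.45  1.87 -0.    0.82  0.22]
to go (units) [ 0.001 -0.     0.007] turn 0.008 tilt fix [-0.    -0.001 -0.   ]
collar mid [370  81]
wingtop [[416, 283], [358, 292]]
wingbot [[401, 350], [343, 359]]
tip [[382, 362], [344, 367]]
slot [[410, 397], [325, 411], [245, 179], [329, 166]]
per mm X,Y [-2.8 -8.1] [-9.4  1.4]
```

View pics/c5.png

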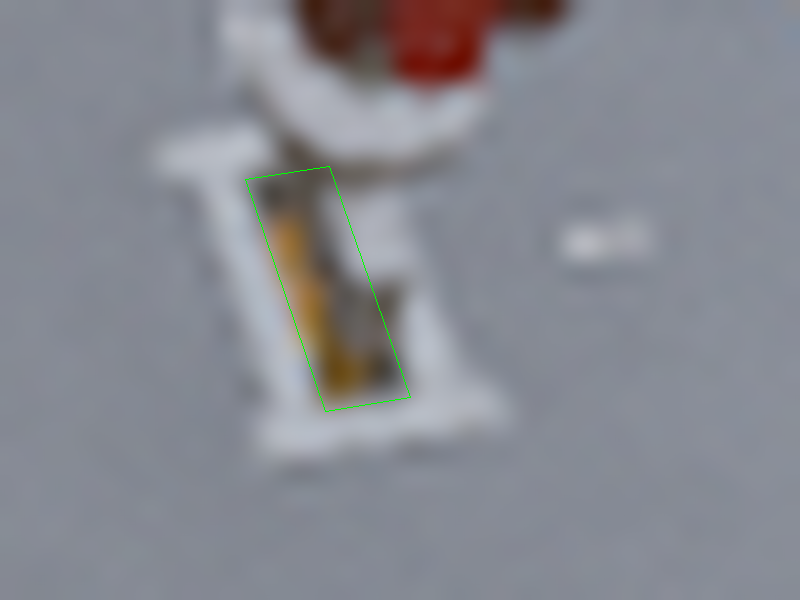

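The green outline of the computed slot lies on the visible slot, at about scene (376,269). The key's wing hangs over it within about 1 mm, so I'll lower gently and watch the forces.

Call:
{"op": "step_arm", "data": {
  "targets": [
    [[0,0,-0.03,0,0,0,0],[0,0,-0.03,0,0,0,0],[0,0,-0.03,0,0,0,0],[0,0,-0.03,0,0,0,0],[0,0,0,0,0,0,0]]
  ]
}}

```text
t: 11.85
ee_pos: [526.4, -145.0, 298.5]
orientation: [-2.713, -1.584, 0.0]
ft_force: [0.0, 0.1, -1.5]
width: 10.0
grasp_force: 30.0
```

Run:
```python
from h import *
st()
```

```text
t 11.85 p [ 526.44 -144.97  298.51] closeyaw -29.43 zax [-3.e-04  1.e-04 -1.e+00] F [ 0.05  0.07 -1.45] M [-0.051  0.117  0.011] w 10.03 g 30.0 q [-0.29  0.46  1.88 -0.    0.81  0.22]
```

Call:
{"op": "step_arm", "data": {
  "targets": [
    [[0,0,-0.03,0,0,0,0],[0,0,-0.03,0,0,0,0],[0,0,-0.03,0,0,0,0],[0,0,-0.03,0,0,0,0],[0,0,0,0,0,0,0]]
  ]
}}

```text
t: 12.48
ee_pos: [526.4, -145.0, 292.5]
orientation: [-2.713, -1.584, 0.0]
ft_force: [0.6, -0.2, -1.4]
width: 10.1
grasp_force: 30.0
```

Run:
```python
from h import *
st()
```

```text
t 12.47 p [ 526.43 -144.99  292.52] closeyaw -29.43 zax [-3.e-04  1.e-04 -1.e+00] F [ 0.57 -0.21 -1.36] M [-0.088  0.124 -0.018] w 10.12 g 30.0 q [-0.29  0.47  1.88 -0.    0.8   0.22]
```

Call:
{"op": "step_arm", "data": {
  "targets": [
    [[0,0,-0.08,0,0,0,0],[0,0,-0.08,0,0,0,0],[0,0,-0.08,0,0,0,0],[0,0,-0.08,0,0,0,0],[0,0,-0.04,0,0,0,0]]
  ]
}}

```text
t: 13.1
ee_pos: [526.4, -145.0, 274.3]
orientation: [-2.713, -1.584, 0.001]
ft_force: [0.1, -0.1, -1.1]
width: 9.6
grasp_force: 30.0
```

Run:
```python
from h import *
st()
```

```text
t 13.1 p [ 526.4  -144.99  274.29] closeyaw -29.43 zax [-5.e-04  1.e-04 -1.e+00] F [ 0.06 -0.14 -1.13] M [-0.025  0.162 -0.015] w 9.64 g 30.0 q [-0.29  0.5   1.89 -0.    0.76  0.22]
```

Call:
{"op": "step_arm", "data": {
  "targets": [
    [[0,0,-0.03,0,0,0,0],[0,0,-0.02,0,0,0,0],[0,0,-0.02,0,0,0,0],[0,0,-0.01,0,0,0,0],[0,0,0,0,0,0,0]]
  ]
}}

```text
t: 13.72
ee_pos: [526.5, -145.0, 270.7]
orientation: [2.713, 1.584, 0.0]
ft_force: [-0.1, -0.1, -1.4]
width: 10.0
grasp_force: 30.0
```

Run:
```python
from h import *
st()
```

```text
t 13.72 p [ 526.48 -145.01  270.69] closeyaw -29.43 zax [ 0.  0. -1.] F [-0.08 -0.11 -1.4 ] M [-0.059  0.079  0.006] w 9.98 g 30.0 q [-0.29  0.5   1.89  0.    0.75  0.22]
```

No contact yet. I'll press slightly further.

Call:
{"op": "step_arm", "data": {
  "targets": [
    [[0,0,-0.01,0,0,0,0],[0,0,-0.01,0,0,0,0],[0,0,0,0,0,0,0],[0,0,0,0,0,0,0],[0,0,0,0,0,0,0]]
  ]
}}

```text
t: 14.35
ee_pos: [526.5, -145.0, 270.5]
orientation: [2.713, 1.584, 0.0]
ft_force: [-2.5, 1.2, 8.3]
width: 9.7
grasp_force: 30.0
```

Run:
```python
from h import *
st()
```

```text
t 14.35 p [ 526.52 -145.    270.5 ] closeyaw -29.43 zax [ 3.e-04 -1.e-04 -1.e+00] F [-2.52  1.22  8.29] M [ 0.102  0.651 -0.003] w 9.65 g 30.0 q [-0.29  0.5   1.89  0.    0.75  0.22]
```

Call:
{"op": "step_arm", "data": {
  "targets": [
    [[0,0,0.008,0,0,-0.3,0],[0,0,0,0,0,-0.6,0],[0,0,0,0,0,-0.6,0],[0,0,0,0,0,-0.6,0],[0,0,0,0,0,-0.4,0]]
  ]
}}

```text
t: 14.98
ee_pos: [526.7, -145.0, 270.5]
orientation: [2.841, 1.34, 0.001]
ft_force: [-0.7, 1.5, 5.5]
width: 9.9
grasp_force: 30.0
```

Run:
```python
from h import *
st()
```

```text
t 14.97 p [ 526.68 -144.96  270.55] closeyaw -39.52 zax [ 6.e-04  0.e+00 -1.e+00] F [-0.65  1.46  5.5 ] M [0.255 0.37  0.029] w 9.93 g 30.0 q [-0.29  0.5   1.89  0.    0.75  0.4 ]
```

Call:
{"op": "step_arm", "data": {
  "targets": [
    [[0,0,0,0,0,-0.7,0],[0,0,0,0,0,-0.7,0],[0,0,0,0,0,-0.7,0],[0,0,0,0,0,-0.7,0],[0,0,0,0,0,-0.5,0]]
  ]
}}

```text
t: 15.6
ee_pos: [526.6, -144.8, 270.5]
orientation: [-2.977, -1.004, -0.001]
ft_force: [-0.3, 2.2, 6.4]
width: 9.5
grasp_force: 30.0
```

Run:
```python
from h import *
st()
```

```text
t 15.6 p [ 526.59 -144.83  270.55] closeyaw -52.73 zax [ 3.e-04  3.e-04 -1.e+00] F [-0.3   2.24  6.36] M [0.385 0.494 0.068] w 9.54 g 30.0 q [-0.29  0.5   1.89  0.    0.75  0.63]
```

Call:
{"op": "step_arm", "data": {
  "targets": [
    [[0,0,0,0,0,-0.4,0],[0,0,0,0,0,-0.4,0],[0,0,0,0,0,-0.4,0],[0,0,0,0,0,-0.4,0],[0,0,0,0,0,-0.4,0]]
  ]
}}

```text
t: 16.23
ee_pos: [526.5, -144.8, 270.5]
orientation: [-3.039, -0.794, -0.0]
ft_force: [-1.5, 2.0, 6.4]
width: 9.6
grasp_force: 30.0
```

Run:
```python
from h import *
st()
```

```text
t 16.23 p [ 526.55 -144.79  270.54] closeyaw -60.71 zax [ 2.e-04  4.e-04 -1.e+00] F [-1.55  1.97  6.4 ] M [0.461 0.466 0.051] w 9.56 g 30.0 q [-0.29  0.5   1.89  0.    0.75  0.77]
```

Call:
{"op": "step_arm", "data": {
  "targets": [
    [[0,0,0,0,0,-0.3,0],[0,0,0,0,0,-0.3,0],[0,0,0,0,0,-0.3,0],[0,0,0,0,0,-0.3,0],[0,0,0,0,0,0,0]]
  ]
}}

```text
t: 16.85
ee_pos: [526.5, -144.8, 270.5]
orientation: [-3.07, -0.667, -0.0]
ft_force: [-2.4, 2.6, 5.8]
width: 10.0
grasp_force: 30.0
```

Run:
```python
from h import *
st()
```

```text
t 16.85 p [ 526.55 -144.76  270.51] closeyaw -65.47 zax [ 1.e-04  4.e-04 -1.e+00] F [-2.39  2.61  5.77] M [0.48  0.397 0.006] w 10.01 g 30.0 q [-0.29  0.5   1.89  0.    0.75  0.85]
```

Call:
{"op": "step_arm", "data": {
  "targets": [
    [[0,0,0,0,0,-0.3,0],[0,0,0,0,0,-0.3,0],[0,0,0,0,0,-0.3,0],[0,0,0,0,0,-0.3,0],[0,0,0,0,0,0,0]]
  ]
}}

```text
t: 17.48
ee_pos: [526.5, -144.7, 270.5]
orientation: [-3.095, -0.538, -0.0]
ft_force: [-1.2, 2.5, 6.4]
width: 9.8
grasp_force: 30.0
```

Run:
```python
from h import *
st()
```

```text
t 17.48 p [ 526.53 -144.73  270.52] closeyaw -70.28 zax [ 1.e-04  5.e-04 -1.e+00] F [-1.23  2.5   6.39] M [ 0.503  0.449 -0.05 ] w 9.83 g 30.0 q [-0.29  0.5   1.89  0.    0.75  0.94]
```

Call:
{"op": "step_arm", "data": {
  "targets": [
    [[0,0,0,0,0,-0.3,0],[0,0,0,0,0,-0.3,0],[0,0,0,0,0,-0.3,0],[0,0,0,0,0,-0.3,0],[0,0,0,0,0,0,0]]
  ]
}}

```text
t: 18.1
ee_pos: [526.5, -144.7, 270.5]
orientation: [-3.114, -0.408, -0.0]
ft_force: [-2.4, 3.0, 6.4]
width: 9.9
grasp_force: 30.0
```

Run:
```python
from h import *
st()
```

```text
t 18.1 p [ 526.55 -144.67  270.54] closeyaw -75.07 zax [ 1.e-04  6.e-04 -1.e+00] F [-2.37  3.03  6.45] M [0.637 0.469 0.046] w 9.93 g 30.0 q [-0.29  0.5   1.89  0.    0.75  1.02]
```

Call:
{"op": "step_arm", "data": {
  "targets": [
    [[0,0,0,0,0,-0.3,0],[0,0,0,0,0,-0.3,0],[0,0,0,0,0,-0.3,0],[0,0,0,0,0,-0.3,0],[0,0,0,0,0,0,0]]
  ]
}}

```text
t: 18.73
ee_pos: [526.5, -144.6, 270.5]
orientation: [-3.129, -0.278, -0.0]
ft_force: [-1.6, 3.2, 7.0]
width: 9.8
grasp_force: 30.0
```

Run:
```python
from h import *
st()
```

```text
t 18.73 p [ 526.53 -144.62  270.5 ] closeyaw -79.85 zax [ 0.e+00  6.e-04 -1.e+00] F [-1.64  3.21  7.05] M [0.682 0.486 0.193] w 9.81 g 30.0 q [-0.29  0.5   1.89  0.    0.75  1.1 ]
```

Run:
```python
from h import *
M=[]
for _ in range(8): get_image('scene');o=readout.get_obs();M.append([o['moment'][2],o['joint_torque'][5]])
print(np.mean(M,0),np.std(M,0));st()
```

```text
[0.19481871 0.1968681 ] [0.02920166 0.00727254]
t 19.12 p [ 526.54 -144.64  270.53] closeyaw -79.84 zax [ 1.e-04  6.e-04 -1.e+00] F [-0.87  3.79  6.7 ] M [0.691 0.431 0.223] w 10.16 g 30.0 q [-0.29  0.5   1.89  0.    0.75  1.1 ]
```

Call:
{"op": "step_arm", "data": {
  "targets": [
    [[0,0,0,0,0,-0.15,0],[0,0,0,0,0,-0.1,0],[0,0,0,0,0,0,0],[0,0,0,0,0,0,0],[0,0,0,0,0,0,0]]
  ]
}}

```text
t: 19.75
ee_pos: [526.5, -144.6, 270.5]
orientation: [-3.131, -0.251, -0.0]
ft_force: [-2.6, 3.8, 5.9]
width: 10.3
grasp_force: 30.0
```

Run:
```python
from h import *
o,_,_=st();print(o['joint_torque'][5])
```

```text
t 19.75 p [ 526.55 -144.59  270.52] closeyaw -80.83 zax [ 1.e-04  5.e-04 -1.e+00] F [-2.63  3.79  5.93] M [0.717 0.461 0.281] w 10.29 g 30.0 q [-0.29  0.5   1.89  0.    0.75  1.12]
0.2500464767217636
```

The stop is confirmed: one extra degree added 0.05 N·m, which matches the 2.5 N·m/rad spring. I'll turn back home now.

Call:
{"op": "step_arm", "data": {
  "targets": [
    [[0,0,0,0,0,0.5,0],[0,0,0,0,0,0.8,0],[0,0,0,0,0,0.8,0],[0,0,0,0,0,0.9,0],[0,0,0,0,0,0.9,0]]
  ]
}}

```text
t: 20.38
ee_pos: [526.7, -145.0, 270.5]
orientation: [3.068, 0.676, 0.001]
ft_force: [-1.3, 1.5, 4.2]
width: 9.6
grasp_force: 30.0
```

Call:
{"op": "step_arm", "data": {
  "targets": [
    [[0,0,0,0,0,0.9,0],[0,0,0,0,0,0.9,0],[0,0,0,0,0,0.9,0],[0,0,0,0,0,0.9,0],[0,0,0,0,0,0.9,0]]
  ]
}}

```text
t: 21.0
ee_pos: [526.7, -144.9, 270.5]
orientation: [2.924, 1.148, 0.001]
ft_force: [-2.0, 1.3, 6.5]
width: 9.5
grasp_force: 30.0
```

Call:
{"op": "step_arm", "data": {
  "targets": [
    [[0,0,0,0,0,0.9,0],[0,0,0,0,0,0.9,0],[0,0,0,0,0,0.9,0],[0,0,0,0,0,0.9,0],[0,0,0,0,0,0.85,0]]
  ]
}}

```text
t: 21.62
ee_pos: [526.6, -144.9, 270.5]
orientation: [2.712, 1.586, 0.001]
ft_force: [-0.2, 1.8, 5.5]
width: 10.2
grasp_force: 30.0
```

Run:
```python
from h import *
for _ in range(3): get_image('scene')
o,_,_=st();print(o['joint_torque'][5])
```

```text
t 21.77 p [ 526.67 -144.93  270.55] closeyaw -29.44 zax [ 6.e-04  1.e-04 -1.e+00] F [-0.63  0.97  5.59] M [0.248 0.376 0.028] w 9.57 g 30.0 q [-0.29  0.5   1.89  0.    0.75  0.22]
-0.10994265787303448
```

Call:
{"op": "step_arm", "data": {
  "targets": [
    [[0,0,0,0,0,0.25,0],[0,0,0,0,0,0.25,0],[0,0,0,0,0,0.25,0],[0,0,0,0,0,0,0],[0,0,0,0,0,0,0]]
  ]
}}

```text
t: 22.4
ee_pos: [526.7, -144.9, 270.5]
orientation: [2.671, 1.654, 0.001]
ft_force: [-1.4, 1.3, 4.9]
width: 9.7
grasp_force: 30.0
```

Run:
```python
from h import *
M=[]
for _ in range(5): get_image('scene');o=readout.get_obs();M.append([o['moment'][2],o['joint_torque'][5]])
print(np.mean(M,0));st()
```

```text
[-0.02518625 -0.01221639]
t 22.65 p [ 526.68 -144.96  270.55] closeyaw -26.46 zax [ 7.e-04  0.e+00 -1.e+00] F [-2.33  1.15  5.56] M [0.246 0.339 0.031] w 9.94 g 30.0 q [-0.29  0.5   1.89  0.    0.75  0.17]
```

Call:
{"op": "step_arm", "data": {
  "targets": [
    [[0,0,0,0,0,0.25,0],[0,0,0,0,0,0.25,0],[0,0,0,0,0,0,0],[0,0,0,0,0,-0.6,0],[0,0,0,0,0,-0.65,0]]
  ]
}}

```text
t: 23.28
ee_pos: [526.7, -145.0, 270.5]
orientation: [2.714, 1.582, 0.001]
ft_force: [-1.5, 0.5, 4.4]
width: 9.6
grasp_force: 30.0
```

Call:
{"op": "step_arm", "data": {
  "targets": [
    [[0,0,0,0,0,0,0],[0,0,0.06,0,0,0,0],[0,0,0.06,0,0,0,0],[0,0,0.06,0,0,0,0],[0,0,0.06,0,0,0,0]]
  ]
}}

```text
t: 23.9
ee_pos: [526.5, -145.0, 282.2]
orientation: [-2.713, -1.584, 0.0]
ft_force: [0.4, -0.4, -2.2]
width: 9.8
grasp_force: 30.0
```

Run:
```python
from h import *
st(526.5,-145,345,-29.43)
```

```text
t 23.9 p [ 526.47 -145.01  282.22] closeyaw -29.43 zax [-1.e-04  0.e+00 -1.e+00] F [ 0.41 -0.35 -2.18] M [-0.053  0.145  0.058] w 9.81 g 30.0 q [-0.29  0.48  1.88 -0.    0.77  0.22]
to go (units) [1.000e-03 0.000e+00 1.256e+00] turn -0.0 tilt fix [-0.    -0.001 -0.   ]
```

Call:
{"op": "step_arm", "data": {
  "targets": [
    [[0,0,0.1,0,0,0,0],[0,0,0.2,0,0,0,0],[0,0,0.3,0,0,0,0],[0,0,0.36,0,0,0,0],[0,0,0.3,0,0,0,0]]
  ]
}}

```text
t: 24.52
ee_pos: [526.6, -145.0, 346.8]
orientation: [2.712, 1.584, 0.001]
ft_force: [0.3, -0.4, -1.9]
width: 9.8
grasp_force: 30.0
```

Call:
{"op": "step_arm", "data": {
  "targets": [
    [[-0.02,0.3,0,0,0,-0.75,0],[-0.025,0.5,0,0,0,-0.75,0],[-0.025,0.58,0,0,0,-0.75,0],[-0.025,0.58,0,0,0,-0.75,0],[-0.025,0.58,0,0,0,-0.75,0]]
  ]
}}

```text
t: 25.15
ee_pos: [520.5, -17.1, 346.0]
orientation: [2.897, 1.214, 0.001]
ft_force: [0.0, 0.3, -1.8]
width: 9.7
grasp_force: 30.0
```

Call:
{"op": "step_arm", "data": {
  "targets": [
    [[-0.025,0.58,0,0,0,-0.75,0],[-0.025,0.58,0,0,0,-0.75,0],[-0.025,0.58,0,0,0,-0.75,0],[-0.025,0.58,0,0,0,-0.75,0],[-0.025,0.58,0,0,0,-0.75,0]]
  ]
}}

```text
t: 25.78
ee_pos: [514.2, 128.0, 346.0]
orientation: [3.031, 0.826, 0.001]
ft_force: [0.4, 0.1, -1.8]
width: 9.5
grasp_force: 30.0
```

Call:
{"op": "step_arm", "data": {
  "targets": [
    [[-0.025,0.58,0,0,0,-0.75,0],[-0.025,0.58,0,0,0,-0.75,0],[-0.025,0.58,0,0,0,-0.75,0],[-0.015,0.5,0,0,0,-0.75,0],[-0.02,0.25,0,0,0,-0.72,0]]
  ]
}}

```text
t: 26.4
ee_pos: [508.7, 252.8, 346.0]
orientation: [-3.112, -0.428, -0.001]
ft_force: [0.2, 0.3, -1.1]
width: 9.6
grasp_force: 30.0
```

Call:
{"op": "step_arm", "data": {
  "targets": [
    [[0,0,-0.2,0,0,0,0],[0,0,-0.4,0,0,0,0],[0,0,-0.2,0,0,0,0],[0,0,0,0,0,0,0],[0,0,0,0,0,0,0]]
  ]
}}

```text
t: 27.02
ee_pos: [509.0, 251.3, 305.5]
orientation: [-3.112, -0.429, -0.001]
ft_force: [0.1, -0.2, -1.1]
width: 10.1
grasp_force: 30.0
```

Run:
```python
from h import *
o,R,y=st(508.7,251.4,260.6,-74.31)
d=grab('scene','scene5');im=cv2.imread('pics/scene5.png')
c=cv2.resize(im[150:192,233:289],(800,600),interpolation=cv2.INTER_CUBIC);k=800/56
p=o['ee_pos']-[0,0,205.6];a=np.radians(y+90);X=np.array([np.cos(a),np.sin(a),0]);Y=np.array([-X[1],X[0],0])
cr=lambda P:((proj(d,P)-[233,150]+.46)*k).round().astype(int)
q=np.array([508.7,251.4,55]);a=np.radians(15.5);X2=np.array([np.cos(a),np.sin(a),0]);Y2=np.array([-X2[1],X2[0],0])
S=[cr(q+x*X2+yy*Y2) for x,yy in((-15,-5.25),(-15,5.25),(15,5.25),(15,-5.25))]
cv2.polylines(c,[np.array(S)],True,(0,255,0),1)
T=[cr(p+x*X+yy*Y+[0,0,-31]) for x,yy in((-11.5,-2),(-11.5,2),(11.5,2),(11.5,-2))];cv2.polylines(c,[np.array(T)],True,(255,0,255),1)
cv2.imwrite('pics/c6.png',c)
```

```text
t 27.02 p [509.03 251.34 305.51] closeyaw -74.32 zax [ 6.e-04  2.e-04 -1.e+00] F [ 0.12 -0.16 -1.15] M [-0.037  0.183 -0.047] w 10.06 g 30.0 q [ 0.44  0.47  1.82 -0.    0.84  1.73]
to go (units) [-0.007  0.001 -0.898] turn 0.002 tilt fix [-0.004  0.008  0.   ]
```

View pics/c6.png

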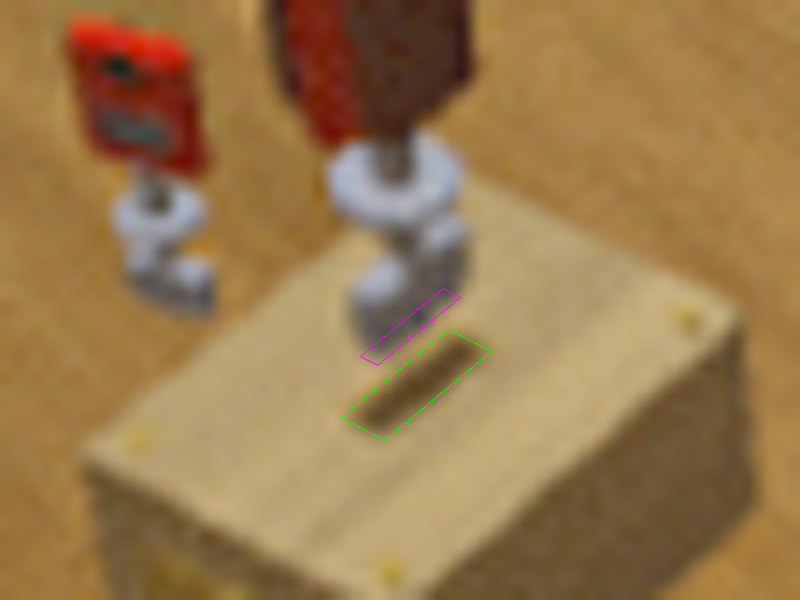

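The crop shows the slot at about scene (262,177), inside the computed green outline. The key's tip hangs about 14 mm above it and is aligned. I'll lower it now.

Call:
{"op": "step_arm", "data": {
  "targets": [
    [[0,0,-0.1,0,0,0,0],[0,0,-0.1,0,0,0,0],[0,0,-0.1,0,0,0,0],[0,0,-0.08,0,0,0,0],[0,0,-0.05,0,0,0,0]]
  ]
}}

```text
t: 27.7
ee_pos: [508.7, 251.5, 283.2]
orientation: [3.112, 0.429, -0.001]
ft_force: [0.1, 0.1, -0.3]
width: 9.7
grasp_force: 30.0
```

Run:
```python
from h import *
st(508.7,251.4,260.6,-74.31)
```

```text
t 27.7 p [508.68 251.51 283.18] closeyaw -74.31 zax [-4.e-04 -2.e-04 -1.e+00] F [ 0.13  0.15 -0.25] M [-0.028  0.132 -0.003] w 9.69 g 30.0 q [0.44 0.51 1.83 0.   0.8  1.74]
to go (units) [ 0.    -0.002 -0.452] turn -0.0 tilt fix [ 0.002 -0.005  0.   ]
```

Call:
{"op": "step_arm", "data": {
  "targets": [
    [[0,0,-0.1,0,0,0,0],[0,0,-0.14,0,0,0,0],[0,0,-0.1,0,0,0,0],[0,0,-0.06,0,0,0,0],[0,0,-0.03,0,0,0,0]]
  ]
}}

```text
t: 28.32
ee_pos: [508.7, 251.5, 261.8]
orientation: [3.112, 0.429, -0.0]
ft_force: [-0.4, 0.1, -1.3]
width: 9.7
grasp_force: 30.0
```

Call:
{"op": "step_arm", "data": {
  "targets": [
    [[0,0,-0.02,0,0,0,0],[0,0,-0.01,0,0,0,0],[0,0,0,0,0,0,0],[0,0,0,0,0,0,0],[0,0,0,0,0,0,0]]
  ]
}}

```text
t: 28.95
ee_pos: [508.8, 251.5, 260.7]
orientation: [-3.112, -0.429, -0.0]
ft_force: [-0.7, -0.5, -1.1]
width: 9.8
grasp_force: 30.0
```

Run:
```python
from h import *
st(508.7,251.4,260.6,-74.31)
```

```text
t 28.95 p [508.76 251.5  260.66] closeyaw -74.31 zax [ 1.e-04  1.e-04 -1.e+00] F [-0.74 -0.49 -1.07] M [-0.02   0.121 -0.005] w 9.81 g 30.0 q [ 0.44  0.54  1.84 -0.    0.76  1.74]
to go (units) [-0.001 -0.002 -0.001] turn 0.001 tilt fix [-0.001  0.002  0.   ]
```

Call:
{"op": "step_arm", "data": {
  "targets": [
    [[0,0,-0.01,0,0,0,0],[0,0,-0.008,0,0,0,0],[0,0,0,0,0,0,0],[0,0,0,0,0,0,0],[0,0,0,0,0,0,0]]
  ]
}}

```text
t: 29.58
ee_pos: [508.8, 251.5, 260.5]
orientation: [-3.112, -0.429, -0.0]
ft_force: [-2.2, -0.8, 8.2]
width: 10.1
grasp_force: 30.0
```

Run:
```python
from h import *
st()
```

```text
t 29.57 p [508.77 251.52 260.53] closeyaw -74.31 zax [ 3.e-04  1.e-04 -1.e+00] F [-2.23 -0.78  8.24] M [-0.259  0.63  -0.047] w 10.09 g 30.0 q [ 0.44  0.54  1.84 -0.    0.76  1.74]
```

Call:
{"op": "step_arm", "data": {
  "targets": [
    [[0,0,0.012,0,0,0,0],[0,0,0,0,0,0,0],[0,0,0,0,0,0,0.2],[0,0,0,0,0,0,0.4],[0,0,0,0,0,0,0.7]]
  ]
}}

```text
t: 30.2
ee_pos: [508.8, 251.5, 260.2]
orientation: [-3.112, -0.429, 0.0]
ft_force: [-0.8, -0.4, 0.1]
width: 34.1
grasp_force: 0.0
```

Call:
{"op": "step_arm", "data": {
  "targets": [
    [[0,0,0,0,0,0,0.7],[0,0,0,0,0,0,0.7],[0,0,0,0,0,0,0.7],[0,0,0,0,0,0,0.7],[0,0,0,0,0,0,0.7]]
  ]
}}

```text
t: 30.82
ee_pos: [508.7, 251.5, 260.3]
orientation: [-3.112, -0.429, -0.0]
ft_force: [-1.0, 0.8, 0.4]
width: 61.8
grasp_force: 0.0
```

Call:
{"op": "step_arm", "data": {
  "targets": [
    [[0,0,0.15,0,0,0,0.7],[0,0,0.4,0,0,0,0.7],[0,0,0.6,0,0,0,0.7],[0,0,0.8,0,0,0,0.7],[0,0,0.6,0,0,0,0.7]]
  ]
}}

```text
t: 31.45
ee_pos: [508.8, 251.5, 390.0]
orientation: [-3.112, -0.429, -0.003]
ft_force: [0.6, -0.3, 0.1]
width: 61.3
grasp_force: 0.0
```

Call:
{"op": "step_arm", "data": {
  "targets": [
    [[-0.8,0.4,0.4,0,0,0,0.7],[-0.8,0.4,0,0,0,0,0.7],[-0.8,0.4,0,0,0,0,0.7],[-0.5,0.4,0,0,0,0,0.7],[-0.2,0.2,0,0,0,0,0.7]]
  ]
}}

```text
t: 32.08
ee_pos: [352.6, 342.2, 408.4]
orientation: [-3.111, -0.431, -0.001]
ft_force: [0.3, -0.2, 0.5]
width: 61.7
grasp_force: 0.0
```

Run:
```python
from h import *
st()
grab('scene','scene6');grab('top','top6')
s=cv2.imread('pics/scene6.png');t=cv2.imread('pics/top6.png')
f=lambda im,x,y,w,h:cv2.resize(im[y:y+h,x:x+w],(400,300),interpolation=cv2.INTER_CUBIC)
cv2.imwrite('pics/c7.png',np.vstack([np.hstack([f(s,215,140,80,60),f(t,170,180,80,60)]),np.hstack([f(s,330,230,100,75),f(s,120,60,400,300)])]))
```

```text
t 32.08 p [352.59 342.18 408.39] closeyaw -74.21 zax [ 6.e-04  5.e-04 -1.e+00] F [ 0.33 -0.17  0.48] M [ 0.004  0.098 -0.03 ] w 61.69 g 0.0 q [ 0.75  0.22  1.92 -0.    1.    2.04]
```

View pics/c7.png

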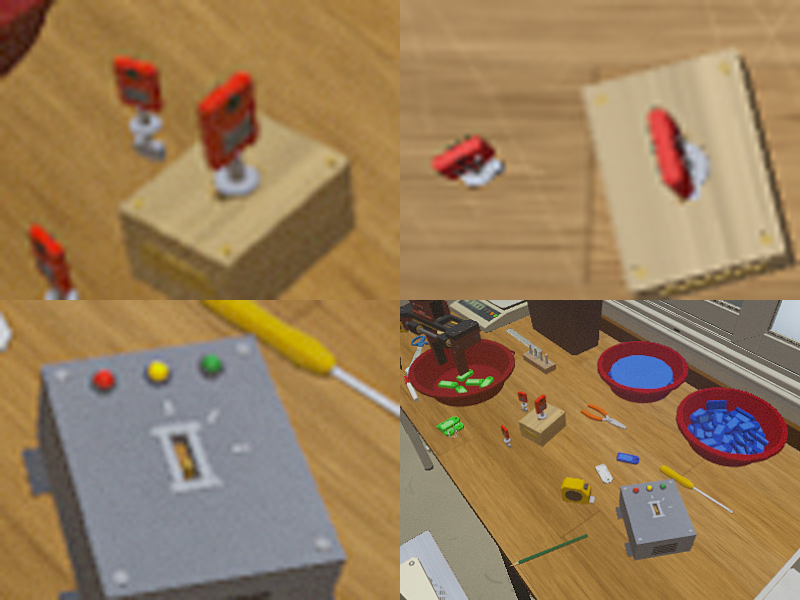

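The key stands upright and fully down in its slot, with its collar on the wood at about scene (262,176). The lock is empty, the bystanders are unmoved, and the gripper is clear of everything. I'm handing in the job.

```bash
python3 -c "
from workcell import ctrl
print(ctrl.close_job())"
```

```text
the job is handed in; nothing more can be done
None
```

I pushed the key fully home in the lock, turned it clockwise onto its sprung stop (about 51°, 0.28 N·m at most in the readings), then turned it back home and drew it out. It is back upright and fully down in its stand, and the job was handed in after about 32 s.

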